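Clamp a wash basket with the sliding stop

ROBOT

A 6-joint arm with a two-finger parallel gripper is mounted at the origin on the work surface. World frame = base frame: x ahead of the robot, y to its left, z up, the work surface at z = 0. Lengths are in m, angles in rad, forces in N, time in s.
With the tool pointing down it reaches from about 0.35 to 0.775 m from the base axis. Payload 5.5 kg.
Tool frame: the origin (TCP) lies midway between the tips of the shut fingers; the grasp point (between the pads) lies 19 mm behind it; z points along the fingers, y is the line along which they close (so a half turn about z gives the same grasp; the last joint's range is limited). The gripper opens to 85 mm and grips with 20 to 120 N. Pads are 22 mm wide; open, the fingers measure 114 mm over their backs; the gripper's body (76 mm by 85 mm) begins 54 mm behind the grasp point. The pads swing forward as they close: fully open they stand 13 mm farther back than shut.
Start: joints at [-1.478, 0.313, 0.046, 1.304, 0, 1.431], TCP at [0.133, -0.56, 0.231] pointing down, gripper open.
Joint ranges: [-2.76, 2.76], [-0.86, 1.69], [-1.03, 1.26], [-2.2, 2.34], [-1.47, 1.5], [-3.14, 3.14]. Speed limits (rad/s): [2.57, 2.57, 3.14, 3.14, 3.14, 3.14].

INTERFACE

Orientations are given as a unit quaternion [w, x, y, z].
In Python, from workcell import get_state, read_camera, camera_info, hand_in, recognise gives the robot as it stands.
- The arm moves only by the tool arm_command, never from a script. Its argument "moves" is one flat list of numbers, 7 for each row, row after row: the opening, from -1 (shut) to 1 (fully open), then the shift along the tool's x, y, z in mm, then the turn, a rotation vector about the tool's x, y, z in rad. A call has 1 to 8 rows; each row shifts and turns the commanded pose from where the row before left it, along the tool's axes as they then stand; what a row does not reach is not made up. A row lasts 1/8 s, in which the tool goes at most 62.5 mm and 10.7 degrees, less where a joint would pass 70% of its speed; a pose out of reach is approached as far as the arm can. A call with a gripper value outside its range is refused whole. The fingers move at their own pace and stop on an object; "newtons" is the grip in N (left out, the last holds). Time passes only in rows, so rows that do not move let the fingers close. It gives the time, the measured TCP pose, the force, the opening and the grip force at its end, in the units of the state.
- get_state(): the state, without advancing time (a new reading comes with each control period).
- read_camera(name): name is "scene" or "top" or "wrist"; returns (picture, depth): 384x512x3 uint8, blue, green, red; 384x512 float32, m along the optical axis (not along the pixel's ray), 0 where there is no reading.
- camera_info(name): a dict with "fovy" (degrees; the focal length in pixels is half the picture's height over the tangent of half this angle, whatever the lens; pixels are square), "cx", "cy" (the principal point, pixels), "eye" and "orientation" of the camera in the world; the wrist camera has in their place "tool_from_camera" (4x4, takes a point from camera to tool coordinates, whose origin is the TCP and whose axes are the flange's). Camera axes: x right, y down, z forward; pixel columns grow to the right and rows downward; lengths in m; the calibration is good to about 2 mm. A picture is of the moment at which its call begins: read the wrist's pose just before it. camera_info takes no time and is no camera call.
- hand_in(): hands the job in; it is judged then, once.
Trained networks look in the newest picture that a camera, given by its name, has taken for a name from the list of things; names that differ only in an ending like _2 or _b are one class to them, and where a whole thing is asked for, a point or a joint stands for the part that bears it (a point fixed in the world has none). Each returns a list of dicts, best first, with "confidence" (0 to 1); they miss things now and then, are a little off and sometimes report something else, mostly with a low value. They report only what shows in the picture. A call takes as long as a camera call.
- recognise(camera, label): "point" ([column, row] in pixels, amid what is visible of it).
The state is a dict: "clock": time; "joint_pos": joint angles; "qvel": joint speeds; "tau": joint torques, N m; "tcp_pos": TCP position; "orientation": TCP orientation; "wrist_force": force on the tool from outside, world axes, zero at the start; "ft_torque": the same for the moment, N m; "finger_gap": finger opening in m; "grip_force": force on a finger pad.
Only numpy, scipy, OpenCV 4.12 (cv2) and the standard library are available. Lean on these libraries where they do the work, as an engineer would, in place of code of your own. Each camera call takes 0.05 s, during which the arm holds its last target. There are 200 camera calls.

TASK

The wire basket must not slide about on the pot-wash bench: loosen the red clamp lever, slide the blue stop along its rail so that its sprung bumper pushes the basket up square against the fixed end plate and holds it there under light spring pressure with no play, then swing the lever fully shut again so that the stop stays locked. Move the basket only with the stop, never with the gripper, do not crush it, and leave the other things on the bench alone.

Things in the scene. Friction and masses are not known exactly. Their poses are not given: they have to be found in the camera images.
- stop_rail: Fixed steel rail, 440 mm long, 36 mm wide, top at 50 mm, on two feet. Origin on the bench under its middle; its y axis runs along the rail towards the end plate, z up. The carriage runs on it, the basket stands beside it on the -x side.
- end_plate: Upright steel plate fixed to the rail's +y end, 200 mm wide (its x from -220 to -20 mm), 100 mm high. Axes parallel to the rail's. Origin at bench level on the rail's centre line, in the plane of the face the basket must meet (the face looks along -y).
- basket: Loose steel wire basket with three pan lids standing in it (they belong to it), about 0.6 kg; outside 140 mm (x) by 160 mm (y) by 80 mm high, lids up to 89 mm. Origin at the centre of its underside; z up; its +y side (80 mm from the origin) must end flat on the end plate. It starts a few cm short of the plate and a little askew.
- bumper: Rubber-faced steel bumper plate on the stop's arm, 90 mm wide (x), 20 to 70 mm high. Origin at bench level in the plane of its rubber face, at mid width; the face looks along the rail's +y. It is sprung: it gives up to 4 mm towards -y, about 3 N per mm, and is stiff beyond.
- push_post (a point): Black upright post on the blue sliding carriage, for pushing or pinching from above: 36 mm (x) by 24 mm (y), rising from 79 to 150 mm above the bench. The point is on its axis, 128 mm above the bench. When the lever is loose the carriage slides along the rail's y with a steady drag of about 5 N; it can travel 200 mm. Behind it (-y), 27 mm clear, is the lever's boss.
- lever_knob (a point): Red upright cylindrical knob at the end of the clamp lever, 26 mm diameter, from 89 to 145 mm above the bench. The point is on its axis, 122 mm above the bench. It turns with the lever, and rides on the carriage.
- lever_pivot (a point): The lever's vertical hinge axis on the carriage, 85 mm from the knob's axis and 54 mm behind (-y) the push post's axis; the lever's flat arm is 14 mm wide, at 85 to 95 mm above the bench (boss top at 101 mm, 28 mm diameter).
- clamp_lever (a joint): Angle of the clamp lever, rad. 0: fully shut (locked), the lever points along the rail's -x, square to the rail; it grows counter-clockwise seen from above, and at 1.4 (its end stop, fully loose) the lever points nearly along the rail's -y, away from the basket. The clamp bites below about 0.7; turning takes 2 to 6 N at the knob.
- bowl: Bystander: steel bowl, 110 mm across, 50 mm high; origin at the centre of its underside.
- scrub_brush: Bystander: blue scrubbing brush, 180 mm long, lying flat; origin at its middle, on the bench.
- detergent: Bystander: white bottle, 68 mm diameter, 150 mm high; origin at the centre of its underside.
- steel_mug: Bystander: steel mug, 80 mm across, 85 mm high; origin at the centre of its underside.

How it is judged:
By the outcome, as a careful person would: the job done as asked, in the order asked, and still so for the second after the job is handed in, with the robot touching nothing.
It also fails if it takes over 51 s, if anything falls off the work surface, if the arm or the gripper's body presses on something with over 40 N, if the wrist force passes 120 N, or if a joint passes its speed limit or range.

## Working session

There is one attempt and no reset: what is moved stays moved. The work goes in short steps, Python scripts to look and compute and a tool call to move; the robot and the scene stay as the last step left them, time stands still between calls to the robot, and variables do not carry over. Pictures are saved under pics/ and viewed, at most 10 in all, crops included, and the job is handed in when it is done.

Besides the shell and the picture viewer there is one more tool, called after "Request:" as name(argument=value, ...), one argument or row to a line, values as JSON. arm_command: Moves the arm, as the interface text tells. Its arguments: {"type":"object","properties":{"moves":{"type":"array"},"newtons":{"type":"number"}},"required":["moves"]}

```bash
mkdir -p pics; cat > h.py <<'E'
import numpy as np, cv2
from scipy.spatial.transform import Rotation as R
from workcell import *
def q2R(q): return R.from_quat([q[1],q[2],q[3],q[0]]).as_matrix()
def cam(name):
    i=camera_info(name); f=192/np.tan(np.radians(i["fovy"])/2)
    if name=="wrist":
        s=get_state(); T=np.eye(4); T[:3,:3]=q2R(s["orientation"]); T[:3,3]=s["tcp_pos"]
        T=T@np.array(i["tool_from_camera"])
    else:
        T=np.eye(4); T[:3,:3]=q2R(i["orientation"]); T[:3,3]=i["eye"]
    return f,i["cx"],i["cy"],T
def cloud(c,d):
    f,cx,cy,T=c; v,u=np.mgrid[:384,:512]
    P=np.stack([(u-cx)/f*d,(v-cy)/f*d,d],-1)
    return P@T[:3,:3].T+T[:3,3]
def ray(c,p,z):
    f,cx,cy,T=c; r=T[:3,:3]@np.array([(p[0]-cx)/f,(p[1]-cy)/f,1]); return T[:3,3]+r*(z-T[2,3])/r[2]
E
python3 - <<'E'
from h import *
for n in("scene","top"):
    c=cam(n); im,d=read_camera(n); cv2.imwrite(f"pics/{n}0.png",im); np.savez(f"{n}0.npz",im=im,d=d)
    P=cloud(c,d); print(n,camera_info(n),(d>0).mean())
    for l in ["stop_rail","end_plate","basket","bumper","push_post","lever_knob","bowl","scrub_brush","detergent","steel_mug"]:
        for r in recognise(n,l)[:2]:
            u,v=np.round(r["point"]).astype(int); print(l,round(r["confidence"],2),u,v,P[v,u].round(3))
print(get_state())
E
```

```text
scene {'fovy': 48.50568312661457, 'cx': 255.94458561033133, 'cy': 187.89662822177036, 'eye': array([ 1.35722166, -0.43019767,  1.15400646]), 'orientation': array([-0.30867978,  0.79613429,  0.48796122, -0.18105478])} 0.996124267578125
stop_rail 0.66 251 199 [ 0.596 -0.04   0.151]
stop_rail 0.18 220 206 [ 0.537 -0.122  0.097]
end_plate 0.93 294 157 [0.426 0.222 0.071]
end_plate 0.31 222 208 [ 0.547 -0.119  0.096]
basket 0.73 360 154 [0.537 0.433 0.091]
basket 0.66 263 175 [0.459 0.077 0.075]
bumper 0.71 232 192 [ 0.473 -0.05   0.063]
push_post 0.8 235 212 [ 0.568 -0.084  0.08 ]
lever_knob 0.52 225 207 [ 0.546 -0.108  0.094]
bowl 0.74 112 254 [ 0.497 -0.48   0.011]
bowl 0.29 224 205 [ 0.462 -0.078 -0.003]
scrub_brush 0.65 150 196 [ 0.325 -0.299  0.019]
detergent 0.88 363 154 [0.543 0.442 0.092]
steel_mug 0.57 293 238 [0.704 0.059 0.016]
top {'fovy': 49.87163449478299, 'cx': 244.33459867771896, 'cy': 191.12408269008856, 'eye': array([0.39719095, 0.01039402, 1.66500583]), 'orientation': array([ 0.02818521, -0.70004414,  0.71315984, -0.02338433])} 0.996063232421875
stop_rail 0.87 249 180 
[... 463 characters left out ...]
'clock': 1.1, 'joint_pos': array([-1.47760418e+00,  3.13183109e-01,  4.61309726e-02,  1.30361351e+00,
       -5.50485151e-06,  1.43120045e+00]), 'qvel': array([ 0.00158136, -0.00066841, -0.00160826,  0.00048152, -0.00114515,
       -0.0011062 ]), 'tau': array([ 7.60855364e-04, -4.80481732e+01,  2.98814607e+01,  4.64162240e-04,
       -2.99227750e-04, -1.30534610e-05]), 'tcp_pos': array([ 0.13264346, -0.55954269,  0.23134549]), 'orientation': array([ 6.52608072e-05,  9.93233859e-01,  1.16131381e-01, -4.26761084e-06]), 'wrist_force': array([ 0.05329766, -0.38428805, -0.17897156]), 'ft_torque': array([-0.00622776,  0.03097667, -0.0251258 ]), 'grip_force': 0.0, 'finger_gap': 0.08518710061336793}
```

```bash
python3 - <<'E'
import cv2
a=cv2.imread("pics/scene0.png")[110:290,170:400]; cv2.imwrite("pics/s1.png",cv2.resize(a,None,fx=3.3,fy=3.3,interpolation=2)[:600,:800])
a=cv2.imread("pics/top0.png")[110:270,160:360]; cv2.imwrite("pics/t1.png",cv2.resize(a,None,fx=3.7,fy=3.7,interpolation=2)[:600,:800])
E
```

```text
(no output)
```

View pics/s1.png

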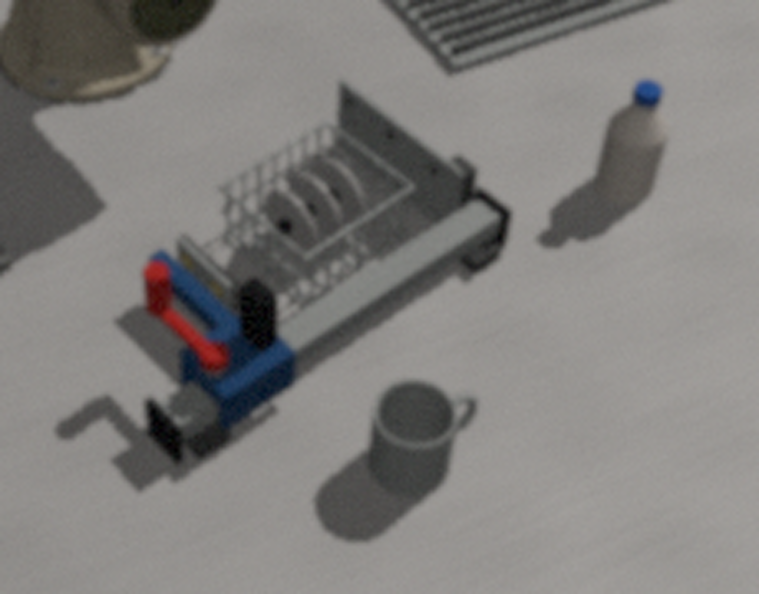

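View pics/t1.png

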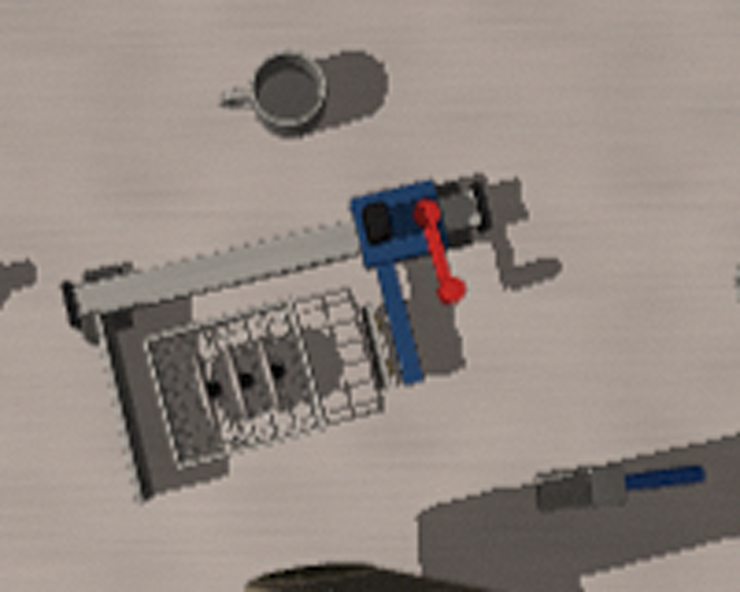

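```bash
python3 - <<'E'
from h import *
for n in("top","scene"):
    z=np.load(n+"0.npz"); im=z["im"].astype(int); P=cloud(cam(n),z["d"]); X=P.reshape(-1,3); c=im.reshape(-1,3)
    box=(X[:,0]>.3)&(X[:,0]<.68)&(X[:,1]>-.25)&(X[:,1]<.3)
    red=box&(c[:,2]>1.8*c[:,0])&(c[:,2]>1.8*c[:,1])&(c[:,2]>80)
    print(n,"red n",red.sum(),"zmax",np.sort(X[red][:,2])[-10:].round(3))
    k=red&(X[:,2]>.135); print(" knob top",k.sum(),np.median(X[k],0).round(4),X[k].mean(0).round(4))
    k=red&(X[:,2]>.08)&(X[:,2]<.11); A=X[k]; print(" arm",k.sum(),A.mean(0).round(4),A[:,:2].min(0),A[:,:2].max(0))
    b=box&(c.max(1)<60)&(X[:,2]>.143)&(X[:,2]<.16); print(" post top",b.sum(),X[b].mean(0).round(4) if b.any() else "",np.median(X[b],0).round(4))
    r=box&(abs(X[:,2]-.05)<.006)&(X[:,1]>-.02)&(X[:,1]<.2)&(X[:,0]>.49)&(c.max(1)-c.min(1)<30)
    A=X[r][:,:2]; m=A.mean(0); u,s,vt=np.linalg.svd(A-m); print(" rail",r.sum(),m.round(4),vt[0].round(4),s/np.sqrt(len(A)),np.degrees(np.arctan2(-vt[0][0],vt[0][1])))
    e=box&(X[:,2]>.085)&(X[:,2]<.106)&(X[:,1]>.17)
    A=X[e]; print(" plate top",e.sum(),A.mean(0).round(4)); m=A[:,:2].mean(0); u,s,vt=np.linalg.svd(A[:,:2]-m); print(vt[0].round(4),s/np.sqrt(len(A)),A[:,:2].min(0),A[:,:2].max(0))
E
```

```text
top red n 138 zmax [0.146 0.146 0.147 0.147 0.148 0.148 0.149 0.149 0.149 0.15 ]
 knob top 36 [ 0.5174 -0.1195  0.1442] [ 0.5175 -0.1192  0.1442]
 arm 98 [ 0.5748 -0.105   0.0965] [ 0.50906772 -0.12066702] [ 0.61593584 -0.0872206 ]
 post top 62 [ 0.5871 -0.0462  0.1493] [ 0.587  -0.0469  0.1491]
 rail 471 [0.5568 0.0901] [ 0.2214 -0.9752] [0.06485893 0.01151696] -167.2087081715108
 plate top 164 [0.4191 0.2251 0.0978]
[-0.9668 -0.2555] [0.06156798 0.00744326] [0.30784001 0.17619415] [0.5048603  0.25841156]
scene red n 210 zmax [0.147 0.147 0.147 0.148 0.148 0.148 0.148 0.148 0.149 0.149]
 knob top 42 [ 0.5204 -0.1218  0.1454] [ 0.5195 -0.1219  0.144 ]
 arm 140 [ 0.5705 -0.1092  0.0974] [ 0.51886268 -0.13183313] [ 0.61308001 -0.08989316]
 post top 74 [ 0.5884 -0.0497  0.1494] [ 0.5898 -0.0504  0.1497]
 rail 551 [0.555  0.0882] [ 0.2247 -0.9744] [0.06250288 0.01325011] -167.01268614417728
 plate top 239 [0.4182 0.2228 0.0958]
[0.9676 0.2524] [0.06295775 0.00475713] [0.30208517 0.19433034] [0.50417645 0.25699906]
```

Request:
arm_command(
  moves=[1, 20, -15, -15, 0, 0, 0, 1, 40, -28, -15, 0, 0, 0, 1, 45, -32, -15, 0, 0, 0, 1, 45, -32, -15, 0, 0, 0, 1, 45, -32, -15, 0, 0, 0, 1, 45, -32, -15, 0, 0, 0, 1, 45, -32, -15, 0, 0, 0, 1, 45, -32, -15, 0, 0, 0],
)

```text
clock: 2.1
tcp_pos: [0.4004, -0.2521, 0.353]
orientation: [0.001, 0.993, 0.116, 0.001]
wrist_force: [-0.0, -0.2, 0.3]
finger_gap: 0.0855
grip_force: 0.0
```

```bash
python3 - <<'E'
from h import *
print(camera_info("wrist")); s=get_state(); print(s["tcp_pos"],s["orientation"],s["joint_pos"],q2R(s["orientation"]).round(4))
E
```

```text
{'fovy': 58.17160799674935, 'cx': 254.15318686509426, 'cy': 189.9159107605863, 'tool_from_camera': array([[ 4.31188134e-04, -9.53198834e-01, -3.02343838e-01,
         7.76217865e-02],
       [ 9.99999346e-01,  9.06190732e-05,  1.14045604e-03,
         1.01739981e-03],
       [-1.05968325e-03, -3.02344132e-01,  9.53198250e-01,
        -1.42205294e-01],
       [ 0.00000000e+00,  0.00000000e+00,  0.00000000e+00,
         1.00000000e+00]])}
[ 0.40039063 -0.25205073  0.35296317] [5.66171764e-04 9.93200412e-01 1.16414011e-01 6.31748448e-04] [-7.31872514e-01  1.05769145e-01  7.95858237e-02  1.54292812e+00
  1.99471774e-04  2.17636308e+00] [[ 0.9729  0.2312  0.0014]
 [ 0.2312 -0.9729 -0.001 ]
 [ 0.0011  0.0013 -1.    ]]
```

Request:
arm_command(
  moves=[1, 40, -30, 0, 0, 0, 0, 1, 45, -35, 0, 0, 0, 0, 1, 45, -35, 0, 0, 0, 0, 1, 40, -30, 0, 0, 0, 0, 1, 25, -20, 0, 0, 0, 0, 1, 0, 0, 0, 0, 0, 0, 1, 0, 0, 0, 0, 0, 0],
)

```text
clock: 2.98
tcp_pos: [0.5541, -0.0633, 0.3519]
orientation: [0.0, 0.993, 0.117, 0.0]
wrist_force: [-0.2, -0.0, -0.6]
finger_gap: 0.0856
grip_force: 0.0
```

```bash
cat > meas.py <<'E'
from h import *
import sys
tag=sys.argv[1]
s=get_state(); c=cam("wrist"); im,d=read_camera("wrist"); cv2.imwrite(f"pics/{tag}.png",im); np.savez(f"{tag}.npz",im=im,d=d,T=c[3])
print("tcp",s["tcp_pos"].round(4),"R",q2R(s["orientation"])[:2,0].round(4))
P=cloud(c,d); X=P.reshape(-1,3); b=im.reshape(-1,3).astype(int)
box=(X[:,0]>.28)&(X[:,0]<.7)&(X[:,1]>-.3)&(X[:,1]<.3)
red=box&(b[:,2]>1.8*b[:,0])&(b[:,2]>1.8*b[:,1])&(b[:,2]>80)
def circ(m,n):
    A=X[m]
    if len(A)<5: print(n,"none"); return
    print(n,len(A),"mean",A.mean(0).round(4),"mid",((np.percentile(A,3,0)+np.percentile(A,97,0))/2).round(4))
circ(red&(X[:,2]>.138),"knob top"); circ(red&(X[:,2]>.097)&(X[:,2]<.106),"boss top")
circ(box&(b.max(1)<70)&(X[:,2]>.144)&(X[:,2]<.157),"post top")
r=box&(abs(X[:,2]-.05)<.004)&(X[:,1]>0.02)&(X[:,1]<.17)&(X[:,0]>.50)
A=X[r][:,:2]; m=A.mean(0); v=np.linalg.svd(A-m)[2][0] if len(A)<4000 else np.linalg.eigh(np.cov((A-m).T))[1][:,1]; v=v*np.sign(v[1])
print("rail",len(A),m.round(4),v.round(4),np.degrees(np.arctan2(-v[0],v[1])))
E
python3 meas.py w1
```

```text
tcp [ 0.5541 -0.0633  0.3519] R [0.9728 0.2314]
knob top 425 mean [ 0.521  -0.1186  0.1563] mid [ 0.5678 -0.0893  0.317 ]
boss top 498 mean [ 0.5926 -0.1013  0.1005] mid [ 0.5668 -0.1017  0.1006]
post top 852 mean [ 0.587  -0.0481  0.1489] mid [ 0.5866 -0.0481  0.1482]
rail 3551 [0.5557 0.0944] [-0.276   0.9612] 16.01945487920441
```

View pics/w1.png

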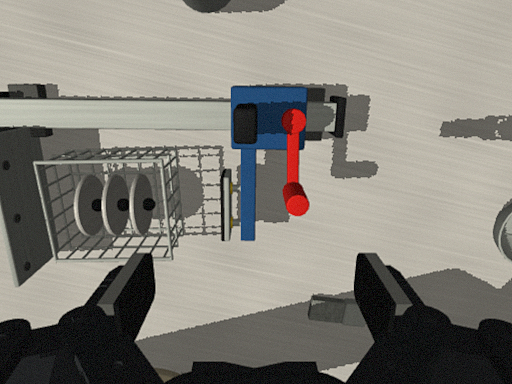

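```bash
cat > rail.py <<'E'
from h import *
z=np.load("w1.npz"); im=z["im"]; d=z["d"]; c=list(cam("wrist")); c[3]=z["T"]; P=cloud(c,d)
g=cv2.cvtColor(im,cv2.COLOR_BGR2GRAY).astype(float); H=P[...,2]
up=[];lo=[]
for u in range(15,225,3):
    col=abs(H[:,u]-.05)<.012
    v=np.where(col[85:145])[0]+85
    if len(v)>10: up.append((u,v.min())); lo.append((u,v.max()))
for n,L in(("up",up),("lo",lo)):
    L=np.array(L,float); W=np.array([ray(c,p,.05) for p in L])[:,:2]
    vx,vy,x0,y0=cv2.fitLine(W.astype(np.float32),cv2.DIST_HUBER,0,.001,.001).ravel()
    s=np.sign(vy); print(n,len(L),x0,y0,np.degrees(np.arctan2(-vx*s,vy*s)))
X=P.reshape(-1,3); b=im.reshape(-1,3).astype(int)
red=(b[:,2]>1.8*b[:,0])&(b[:,2]>1.8*b[:,1])&(b[:,2]>80)
k=red&(X[:,2]>.14)&(X[:,2]<.15)&(X[:,1]<-.08); A=X[k]; print("knobtop",k.sum(),A.mean(0),A.min(0),A.max(0))
k=red&(X[:,2]>.097)&(X[:,2]<.106)&(X[:,0]>.575)&(X[:,0]<.65); A=X[k]; print("boss",k.sum(),A.mean(0),np.percentile(A,2,0),np.percentile(A,98,0))
k=(X[:,2]>.144)&(X[:,2]<.155)&(X[:,0]>.55)&(X[:,0]<.62)&(abs(X[:,1]+.048)<.04); A=X[k].astype(np.float32); print("post",cv2.minAreaRect((A[:,:2]*1000)))
k=(X[:,2]>.094)&(X[:,2]<.106)&(X[:,1]>.15)&(X[:,1]<.29)&(X[:,0]>.3)&(X[:,0]<.55); A=X[k].astype(np.float32); print("plate top",k.sum(),cv2.minAreaRect((A[:,:2]*1000)))
E
python3 rail.py
```

```text
up 70 0.56842476 0.11467185 12.627706
lo 70 0.53162724 0.11769617 12.747132
knobtop 397 [ 0.51681795 -0.12146571  0.14412136] [ 0.50399729 -0.13409953  0.14003533] [ 0.52881492 -0.10973018  0.14634594]
boss 459 [ 0.59845042 -0.10019118  0.10040838] [ 0.58633422 -0.11244791  0.09879402] [ 0.61047648 -0.08797393  0.10209508]
post ((586.2350463867188, -48.29877853393555), (36.008785247802734, 23.21364402770996), 13.11308765411377)
plate top 694 ((373.1137390136719, 211.8887939453125), (136.3037872314453, 9.691543579101562), 12.363261222839355)
```

Request:
arm_command(
  moves=[1, -20, 20, 35, 0, 0, 0, 1, -20, 20, 50, 0, 0, 0, 1, -10, 8, 55, 0, 0, 0.01, 1, 0, 0, 55, 0, 0, 0, 1, 0, 0, 34, 0, 0, 0, 1, 0, 0, 15, 0, 0, 0, 1, 0, 0, 5, 0, 0, 0, 1, 0, 0, 0, 0, 0, 0],
)

```text
clock: 4.03
tcp_pos: [0.5179, -0.1226, 0.1035]
orientation: [0.001, 0.994, 0.111, 0.001]
wrist_force: [-0.5, 1.2, -0.3]
finger_gap: 0.0858
grip_force: 0.0
```

Request:
arm_command(
  moves=[-1, 0, 0, 0, 0, 0, 0, -1, 0, 0, 0, 0, 0, 0, -1, 0, 0, 0, 0, 0, 0, -1, 0, 0, 0, 0, 0, 0, -1, 0, 0, 0, 0, 0, 0, -1, 0, 0, 0, 0, 0, 0],
  newtons=25,
)

```text
clock: 4.78
tcp_pos: [0.5173, -0.122, 0.1027]
orientation: [0.0, 0.994, 0.111, 0.0]
wrist_force: [-1.6, 1.7, 5.4]
finger_gap: 0.0252
grip_force: 26.0
```

Request:
arm_command(
  moves=[-1, 0.3, 7.4, 0, 0, 0, -0.0875, -1, 0.3, 7.4, 0, 0, 0, -0.0875, -1, 0.3, 7.4, 0, 0, 0, -0.0875, -1, 0.3, 7.4, 0, 0, 0, -0.0875],
)

```text
clock: 5.28
tcp_pos: [0.5301, -0.1483, 0.1027]
orientation: [-0.001, 0.959, 0.284, 0.002]
wrist_force: [4.4, 4.9, 2.6]
finger_gap: 0.0253
grip_force: 25.8
```

Request:
arm_command(
  moves=[-1, 0.6, 10.2, 0, 0, 0, -0.12, -1, 0.6, 10.2, 0, 0, 0, -0.12, -1, 0.6, 10.2, 0, 0, 0, -0.12, -1, 0.6, 10.2, 0, 0, 0, -0.12, -1, 0.6, 10.2, 0, 0, 0, -0.12, -1, 0.6, 10.2, 0, 0, 0, -0.12, -1, 0.6, 10.2, 0, 0, 0, -0.12, -1, 0, 0, 0, 0, 0, 0],
)

```text
clock: 6.28
tcp_pos: [0.5887, -0.1865, 0.1027]
orientation: [0.001, 0.76, 0.65, 0.002]
wrist_force: [3.9, 4.1, 3.3]
finger_gap: 0.0255
grip_force: 26.0
```

Request:
arm_command(
  moves=[-1, 0.4, 8.5, 0, 0, 0, -0.1, -1, 0.4, 8.5, 0, 0, 0, -0.1, -1, 0, 0, 0, 0, 0, 0, -1, 0, 0, 0, 0, 0, 0],
)

```text
clock: 6.78
tcp_pos: [0.6025, -0.1876, 0.1026]
orientation: [-0.001, 0.692, 0.722, -0.0]
wrist_force: [-5.0, 3.0, 6.9]
finger_gap: 0.0253
grip_force: 26.4
```

Request:
arm_command(
  moves=[1, 0, 0, 0, 0, 0, 0, 1, 0, 0, 0, 0, 0, 0, 1, 0, 0, 0, 0, 0, 0, 1, 0, 0, -30, 0, 0, 0, 1, 0, 0, -50, 0, 0, 0, 1, 40, -3, -15, 0, 0, 0, 1, 50, -3, 0, 0, 0, 0, 1, 50, -4, 0, 0, 0, 0],
)

```text
clock: 7.78
tcp_pos: [0.5878, -0.048, 0.1976]
orientation: [0.001, 0.692, 0.721, 0.0]
wrist_force: [0.0, -0.2, -0.3]
finger_gap: 0.0853
grip_force: 0.0
```

Request:
arm_command(
  moves=[1, 0, 0, 0, 0, 0, 0.174, 1, 0, 0, 0, 0, 0, 0.174, 1, 0, 0, 0, 0, 0, 0.174, 1, 0, 0, 0, 0, 0, 0.174, 1, 0, 0, 0, 0, 0, 0.174, 1, 0, 0, 0, 0, 0, 0.174, 1, 0, 0, 0, 0, 0, 0.174, 1, 0, 0, 0, 0, 0, 0.174],
)

```text
clock: 8.78
tcp_pos: [0.5877, -0.049, 0.1971]
orientation: [0.0, 0.994, 0.107, -0.0]
wrist_force: [0.1, 0.4, -1.1]
finger_gap: 0.0856
grip_force: 0.0
```

```bash
python3 meas.py w2; sed -i 's/w1/w2/' rail.py; python3 rail.py
```

```text
tcp [ 0.5877 -0.049   0.1971] R [0.977  0.2134]
knob top 1375 mean [ 0.6056 -0.1852  0.1479] mid [ 0.6045 -0.1891  0.1425]
boss top 1300 mean [ 0.6012 -0.1194  0.1005] mid [ 0.6013 -0.1395  0.1014]
post top 2145 mean [ 0.5892 -0.053   0.1489] mid [ 0.5886 -0.0531  0.1482]
rail 6953 [0.5562 0.0919] [-0.2749  0.9615] 15.955293279058873Traceback (most recent call last):
  File "rail.py", line 10, in <module>
    L=np.array(L,float); W=np.array([ray(c,p,.05) for p in L])[:,:2]
                           ~~~~~~~~~~~~~~~~~~~~~~~~~~~~~~~~~~~^^^^^^
IndexError: too many indices for array: array is 1-dimensional, but 2 were indexed
```

View pics/w2.png

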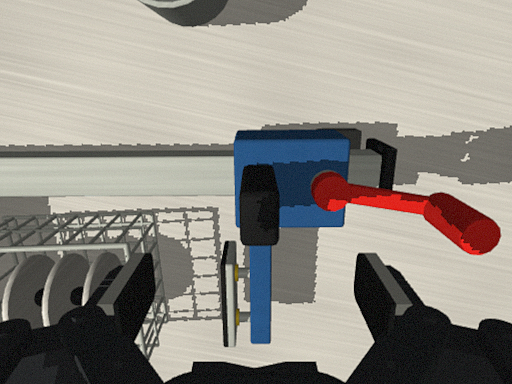

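Request:
arm_command(
  moves=[1, 0, 4, 20, 0, 0, -0.008, 1, 0, 0, 35, 0, 0, 0, 1, 0, 0, 23, 0, 0, 0, 1, 0, 0, 10, 0, 0, 0, -1, 0, 0, 0, 0, 0, 0, -1, 0, 0, 0, 0, 0, 0, -1, 0, 0, 0, 0, 0, 0, -1, 0, 0, 0, 0, 0, 0],
  newtons=30,
)

```text
clock: 9.82
tcp_pos: [0.5892, -0.0527, 0.1104]
orientation: [0.0, 0.993, 0.114, 0.001]
wrist_force: [-0.6, 0.8, 3.5]
finger_gap: 0.0237
grip_force: 31.3
```

Request:
arm_command(
  moves=[-1, 0, 0, 0, 0, 0, 0, -1, 0, 0, 0, 0, 0, 0, -1, 0, 0, 0, 0, 0, 0],
)

```text
clock: 10.2
tcp_pos: [0.5892, -0.0527, 0.1104]
orientation: [0.0, 0.993, 0.114, 0.001]
wrist_force: [-1.0, 1.4, 5.4]
finger_gap: 0.0239
grip_force: 31.5
```

```bash
python3 - <<'E'
from h import *
yh=np.array([-.2215,.9751]); xh=np.array([.9751,.2215])
for n,cn in(("w1","wrist"),("top0","top"),("scene0","scene"),("w2","wrist")):
    z=np.load(n+".npz"); c=list(cam(cn)); 
    if cn=="wrist": c[3]=z["T"]
    X=cloud(c,z["d"]).reshape(-1,3); x=X[:,:2]@xh; s=X[:,:2]@yh; h=X[:,2]
    x0=.5865*.9751-.0483*.2215
    # bumper+arm: offset from rail centreline -40..-150
    k=(x-x0<-70e-3)&(x-x0>-.16)&(h>.058)&(h<.085)&(s>-.22)&(s<-.12)
    print(n,"bumper",k.sum(),np.percentile(s[k],[2,10,50,90,98]).round(4) if k.any() else "", np.histogram(s[k],bins=np.arange(-.22,-.12,.005))[0])
    k=(x-x0<-.03)&(x-x0>-.21)&(h>.085)&(h<.104)&(s>.09)&(s<.16)
    print("  plate top",k.sum(),np.histogram(s[k],bins=np.arange(.09,.16,.004))[0],"x",np.percentile(x[k]-x0,[2,98]).round(3) if k.any() else"")
    k=(x-x0<-.03)&(x-x0>-.21)&(h>.01)&(h<.085)&(s>.09)&(s<.16)
    print("  plate face",k.sum(),np.histogram(s[k],bins=np.arange(.09,.16,.004))[0])
E
```

```text
w1 bumper 1553 [-0.188  -0.1854 -0.1721 -0.146  -0.1434] [  0   0   0   0   0   0 186 235 208 255  64   0   2 252 243 108   0   0
   0]
  plate top 1237 [  0   0   0   0   0   0   1 894 259  83   0   0   0   0   0   0   0] x [-0.207 -0.064]
  plate face 4288 [   0    0   13    9    9    9   20 4183   45    0    0    0    0    0
    0    0    0]
top0 bumper 180 [-0.1861 -0.1837 -0.1697 -0.1438 -0.1411] [ 0  0  0  0  0  0  9 26 27 27 17  2  1 18 26 27  0  0  0]
  plate top 125 [ 0  0  0  0  0  0  0  7 54 49  5  5  4  1  0  0  0] x [-0.206 -0.032]
  plate face 113 [ 1  0  0  1  1  0  1 23 85  0  0  0  1  0  0  0  0]
scene0 bumper 219 [-0.1875 -0.1854 -0.169  -0.1458 -0.1433] [ 0  0  0  0  0  0 26 25 30 23 12  1  6 50 33 12  1  0  0]
  plate top 186 [ 0  0  0  0  0  0  2 68 77 28  4  4  1  2  0  0  0] x [-0.204 -0.033]
  plate face 461 [  0   0   0   0   0   0  12 255 189   5   0   0   0   0   0   0   0]
w2 bumper 2916 [-0.1934 -0.1911 -0.1776 -0.1516 -0.1491] [  0   0   0   0   0 383 412 466 435  62   0  80 474 468 136   0   0   0
   0]
  plate top 0 [0 0 0 0 0 0 0 0 0 0 0 0 0 0 0 0 0] x 
  plate face 0 [0 0 0 0 0 0 0 0 0 0 0 0 0 0 0 0 0]
```

Request:
arm_command(
  moves=[-1, 0, -5, 0, 0, 0, 0, -1, 0, -8, 0, 0, 0, 0, -1, 0, -8, 0, 0, 0, 0, -1, 0, -8, 0, 0, 0, 0, -1, 0, -8, 0, 0, 0, 0, -1, 0, -8, 0, 0, 0, 0, -1, 0.3, -8, 0, 0, 0, 0, -1, 0, -8, 0, 0, 0, 0],
)

```text
clock: 11.2
tcp_pos: [0.5762, 0.0055, 0.1104]
orientation: [0.001, 0.994, 0.114, 0.001]
wrist_force: [1.2, -5.6, 5.6]
finger_gap: 0.0234
grip_force: 31.5
```

Request:
arm_command(
  moves=[-1, 0, -6, 0, 0, 0, 0, -1, 0, -6, 0, 0, 0, 0, -1, 0, -6, 0, 0, 0, 0, -1, 0, -6, 0, 0, 0, 0, -1, 0, -5, 0, 0, 0, 0, -1, 0, -4, 0, 0, 0, 0, -1, 0, -3, 0, 0, 0, 0],
)

```text
clock: 12.08
tcp_pos: [0.5684, 0.04, 0.1104]
orientation: [0.002, 0.994, 0.113, 0.001]
wrist_force: [2.7, -6.3, 5.2]
finger_gap: 0.0238
grip_force: 31.6
```

```bash
python3 - <<'E'
from h import *
for n in("scene","top"):
    im,d=read_camera(n); np.savez(n+"1.npz",im=im,d=d); cv2.imwrite(f"pics/{n}1.png",im)
a=cv2.resize(cv2.imread("pics/top1.png")[150:250,170:290],None,fx=4,fy=4,interpolation=2)
b=cv2.resize(cv2.imread("pics/scene1.png")[130:230,210:330],None,fx=4,fy=4,interpolation=2)
cv2.imwrite("pics/both1.png",cv2.resize(cv2.hconcat([a,b]),(800,333)))
E
```

```text
(no output)
```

View pics/both1.png

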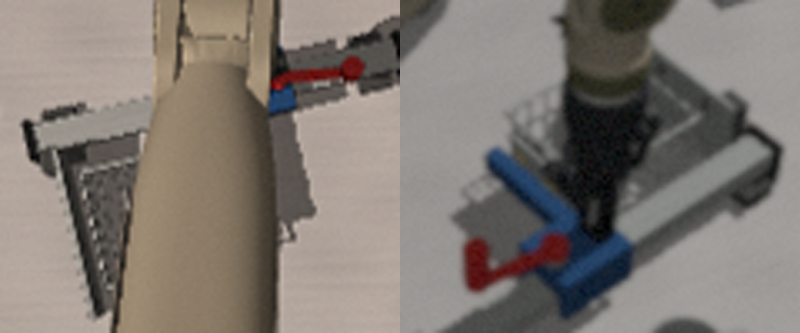

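Request:
arm_command(
  moves=[-1, 0, -2, 0, 0, 0, 0, -1, 0, -2, 0, 0, 0, 0, -1, 0, -2, 0, 0, 0, 0, -1, 0, -2, 0, 0, 0, 0],
)

```text
clock: 12.68
tcp_pos: [0.5667, 0.0477, 0.1104]
orientation: [0.002, 0.994, 0.113, 0.002]
wrist_force: [2.3, -7.0, 4.7]
finger_gap: 0.0238
grip_force: 31.5
```

Request:
arm_command(
  moves=[-1, 0, -2, 0, 0, 0, 0, -1, 0, -1, 0, 0, 0, 0],
)

```text
clock: 12.92
tcp_pos: [0.566, 0.0507, 0.1104]
orientation: [0.002, 0.994, 0.113, 0.002]
wrist_force: [3.1, -7.4, 5.1]
finger_gap: 0.0236
grip_force: 31.5
```

Request:
arm_command(
  moves=[-1, 0, -1, 0, 0, 0, 0],
)

```text
clock: 13.05
tcp_pos: [0.5658, 0.0516, 0.1104]
orientation: [0.002, 0.994, 0.113, 0.002]
wrist_force: [1.6, -8.0, 4.6]
finger_gap: 0.0234
grip_force: 31.5
```

Request:
arm_command(
  moves=[-1, 0, -1, 0, 0, 0, 0],
)

```text
clock: 13.18
tcp_pos: [0.5656, 0.0525, 0.1104]
orientation: [0.002, 0.994, 0.113, 0.002]
wrist_force: [2.8, -7.1, 4.8]
finger_gap: 0.0234
grip_force: 31.5
```

Request:
arm_command(
  moves=[-1, 0, -1, 0, 0, 0, 0],
)

```text
clock: 13.3
tcp_pos: [0.5653, 0.0535, 0.1104]
orientation: [0.002, 0.994, 0.113, 0.002]
wrist_force: [1.9, -8.1, 3.6]
finger_gap: 0.0237
grip_force: 31.5
```

Request:
arm_command(
  moves=[-1, 0, -1, 0, 0, 0, 0],
)

```text
clock: 13.42
tcp_pos: [0.5651, 0.0545, 0.1104]
orientation: [0.002, 0.994, 0.113, 0.002]
wrist_force: [1.4, -7.2, 4.2]
finger_gap: 0.0234
grip_force: 31.5
```

Request:
arm_command(
  moves=[-1, 0, -1, 0, 0, 0, 0],
)

```text
clock: 13.55
tcp_pos: [0.5649, 0.0555, 0.1104]
orientation: [0.002, 0.994, 0.113, 0.002]
wrist_force: [2.5, -8.2, 4.0]
finger_gap: 0.0241
grip_force: 31.5
```

Request:
arm_command(
  moves=[-1, 0, -1, 0, 0, 0, 0],
)

```text
clock: 13.68
tcp_pos: [0.5648, 0.0561, 0.1104]
orientation: [0.002, 0.994, 0.113, 0.002]
wrist_force: [2.8, -9.9, 4.9]
finger_gap: 0.0238
grip_force: 31.7
```

Request:
arm_command(
  moves=[-1, 0, -1, 0, 0, 0, 0],
)

```text
clock: 13.8
tcp_pos: [0.5647, 0.0566, 0.1104]
orientation: [0.003, 0.994, 0.113, 0.002]
wrist_force: [2.9, -11.6, 5.2]
finger_gap: 0.0235
grip_force: 32.0
```

Request:
arm_command(
  moves=[-1, 0, -0.5, 0, 0, 0, 0, -1, 0, 0, 0, 0, 0, 0],
)

```text
clock: 14.05
tcp_pos: [0.5646, 0.0569, 0.1104]
orientation: [0.003, 0.994, 0.113, 0.002]
wrist_force: [2.7, -11.4, 4.9]
finger_gap: 0.0237
grip_force: 32.0
```

```bash
python3 - <<'E'
from h import *
s=get_state();print(s["tcp_pos"],s["wrist_force"],s["ft_torque"])
im,d=read_camera("wrist"); np.savez("w3.npz",im=im,d=d,T=cam("wrist")[3]); cv2.imwrite("pics/w3.png",im)
E
```

```text
[0.56462738 0.05687015 0.11039088] [  2.69644261 -11.40053917   4.86893247] [-1.2928107  -0.21620645 -0.08290938]
```

View pics/w3.png

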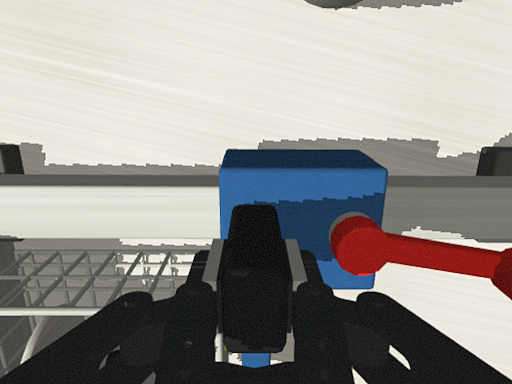

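Request:
arm_command(
  moves=[1, 0, 0, 0, 0, 0, 0, 1, 0, 0, 0, 0, 0, 0, 1, 0, 0, 0, 0, 0, 0, 1, 0, 0, -20, 0, 0, 0, 1, 0, 0, -50, 0, 0, 0, 1, 0, 10, -55, 0, 0, 0, 1, 0, 10, -40, 0, 0, 0, 1, 0, 0, 0, 0, 0, 0],
)

```text
clock: 15.1
tcp_pos: [0.5691, 0.04, 0.2781]
orientation: [0.001, 0.993, 0.114, 0.003]
wrist_force: [-0.2, 0.2, 0.3]
finger_gap: 0.0854
grip_force: 0.0
```

```bash
python3 meas.py w4; cat > edges.py <<'E'
from h import *
import sys
yh=np.array([-.2215,.9751]); xh=np.array([.9751,.2215]); x0=.5865*.9751-.0483*.2215
z=np.load(sys.argv[1]+".npz"); c=list(cam("wrist")); c[3]=z["T"]
X=cloud(c,z["d"]).reshape(-1,3); x=X[:,:2]@xh-x0; s=X[:,:2]@yh; h=X[:,2]
def line(n,k,side):
    L=[]
    for a in np.arange(-.2,-.02,.004):
        m=k&(abs(x-a)<.002)
        if m.sum()>3: L.append((a,np.percentile(s[m],side)))
    L=np.array(L)
    if len(L)>4:
        p=np.polyfit(L[:,0],L[:,1],1); r=L[:,1]-np.polyval(p,L[:,0]); g=abs(r)<.003; p=np.polyfit(L[g,0],L[g,1],1)
        print(n,len(L),g.sum(),"s@-0.11",round(np.polyval(p,-.11),4),"deg",round(np.degrees(np.arctan(p[0])),2),L[[0,-1],0])
line("plate face",(h>.02)&(h<.09)&(s>.105)&(s<.13),50)
line("bumper front",(h>.055)&(h<.075)&(s>-.08)&(s<-.02),97)
line("basket +y rim",(h>.074)&(h<.085)&(s>.06)&(s<.118),97)
line("basket -y rim",(h>.074)&(h<.085)&(s>-.06)&(s<-.0),5)
post=(h>.144)&(h<.155)&(abs(x)<.03)&(abs(s+.07)<.04)
print("post rail-frame",cv2.minAreaRect((np.c_[x[post],s[post]]*1000).astype(np.float32)))
E
python3 edges.py w4; python3 edges.py w1
```

```text
tcp [0.5691 0.04   0.2781] R [0.974  0.2265]
knob top 704 mean [ 0.581  -0.0802  0.1474] mid [ 0.5803 -0.0825  0.1426]
boss top 720 mean [ 0.5768 -0.0094  0.1005] mid [ 0.5771 -0.0322  0.1011]
post top 1182 mean [0.5648 0.0536 0.1489] mid [0.5643 0.0536 0.1483]
rail 2959 [0.5514 0.12  ] [-0.5076  0.8616] 30.501083715665334
plate face 42 42 s@-0.11 0.1201 deg 0.07 [-0.184 -0.02 ]
bumper front 33 20 s@-0.11 -0.0406 deg -2.59 [-0.188 -0.048]
basket +y rim 31 31 s@-0.11 0.1176 deg -0.41 [-0.168 -0.048]
basket -y rim 36 36 s@-0.11 -0.0392 deg -0.04 [-0.188 -0.048]
post rail-frame ((0.4699077606201172, -72.55123901367188), (35.156314849853516, 23.838504791259766), 0.1656050682067871)
plate face 46 46 s@-0.11 0.1206 deg -0.04 [-0.2  -0.02]
bumper front 25 10 s@-0.11 -0.0363 deg -2.6 [-0.188 -0.052]
basket +y rim 36 14 s@-0.11 0.0894 deg 6.83 [-0.192 -0.052]
basket -y rim 22 1 s@-0.11 -0.0621 deg 20.5 [-0.192 -0.048]
post rail-frame ((0.0, 0.0), (0.0, 0.0), 0.0)edges.py:13: RankWarning: Polyfit may be poorly conditioned
  p=np.polyfit(L[:,0],L[:,1],1); r=L[:,1]-np.polyval(p,L[:,0]); g=abs(r)<.003; p=np.polyfit(L[g,0],L[g,1],1)
```

View pics/w4.png

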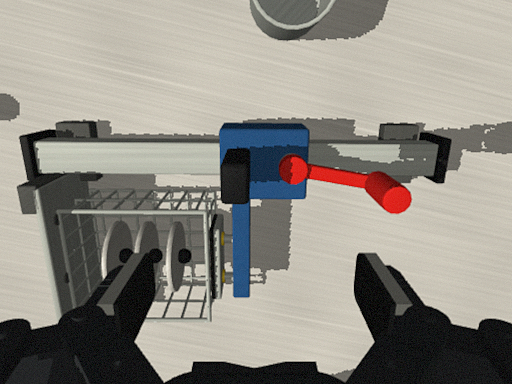

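```bash
cat > comp.py <<'E'
from h import *
import sys
yh=np.array([-.2215,.9751]); xh=np.array([.9751,.2215]); x0=.5865*.9751-.0483*.2215
for n,p0 in [a.split(":") for a in sys.argv[1:]]:
    z=np.load(n+".npz"); c=list(cam("wrist")); c[3]=z["T"]; im=z["im"].reshape(-1,3).astype(int)
    X=cloud(c,z["d"]).reshape(-1,3); x=X[:,:2]@xh-x0; s=X[:,:2]@yh; h=X[:,2]; p0=float(p0)
    near=abs(s-p0)<.07
    post=near&(h>.146)&(h<.153)&(abs(x)<.03)&(im.max(1)<80); e=np.percentile(s[post],[1,99]) if post.sum()>50 else [0,0]
    blue=near&(im[:,0]>1.5*im[:,2])&(im[:,0]>50)
    ca=blue&(abs(x)<.035)&(h>.07)&(h<.085); arm=blue&(x<-.05)&(x>-.15)&(h>.045)&(h<.085)
    hb=np.percentile(h[arm],90)
    at=arm&(h>hb-.006); a=np.percentile(s[at],[1,99])
    bp=near&~blue&(s>a[1]+.004)&(s<a[1]+.03)&(x<-.07)&(x>-.15)&(h>.066)&(h<.073)&(im.max(1)<256)
    b=np.percentile(s[bp],[1,5,50,95,99]) if bp.sum()>5 else []
    print(n,"post",post.sum(),e.round(4),np.mean(e).round(4),"carriage",np.percentile(s[ca],[1,99]).round(4),"arm z",hb.round(4),a.round(4),"bump",bp.sum(),np.round(b,4))
E
python3 comp.py w1:-.177 w2:-.182 w3:-.07 w4:-.072
```

```text
w1 post 820 [-0.1882 -0.1655] -0.1769 carriage [-0.2456 -0.1582] arm z 0.0634 [-0.1876 -0.1694] bump 489 [-0.1543 -0.154  -0.1488 -0.1434 -0.1428]
w2 post 2068 [-0.1935 -0.1709] -0.1822 carriage [-0.251  -0.1642] arm z 0.0631 [-0.1931 -0.1746] bump 939 [-0.1602 -0.1598 -0.1545 -0.1491 -0.1486]
w3 post 6358 [-0.0901 -0.0478] -0.069 carriage [-0.139 -0.053] arm z 0.0631 [-0.0817 -0.0632] bump 217 [-0.0509 -0.0508 -0.0487 -0.0464 -0.0461]
w4 post 1150 [-0.0837 -0.0614] -0.0725 carriage [-0.1411 -0.0552] arm z 0.0632 [-0.0837 -0.0649] bump 642 [-0.0512 -0.0509 -0.0455 -0.04   -0.0393]
```

Request:
arm_command(
  moves=[1, -5, 35, 0, 0, 0, 0, 1, -6, 45, 0, 0, 0, 0, 1, -5, 41, 0, 0, 0, 0, 1, 0, 0, 10, 0, 0, -0.174, 1, 0, 0, 15, 0, 0, -0.174, 1, 0, 0, 15, 0, 0, -0.174, 1, 0, 0, 15, 0, 0, -0.174, 1, 0, 0, 10, 0, 0, -0.174],
)

```text
clock: 16.15
tcp_pos: [0.5776, -0.0803, 0.2063]
orientation: [-0.002, 0.851, 0.525, -0.001]
wrist_force: [-0.1, -0.6, -0.4]
finger_gap: 0.0856
grip_force: 0.0
```

Request:
arm_command(
  moves=[1, 0, 0, 0, 0, 0, -0.174, 1, 0, 0, 0, 0, 0, -0.174, 1, 0, 0, 0, 0, 0, -0.174, 1, 0, 0, 0, 0, 0, 0],
)

```text
clock: 16.65
tcp_pos: [0.5781, -0.0805, 0.2075]
orientation: [-0.001, 0.69, 0.724, -0.001]
wrist_force: [0.6, -0.7, -0.3]
finger_gap: 0.0856
grip_force: 0.0
```

```bash
cat > knob.py <<'E'
from h import *
s=get_state(); c=cam("wrist"); im,d=read_camera("wrist"); X=cloud(c,d).reshape(-1,3); b=im.reshape(-1,3).astype(int)
Rm=q2R(s["orientation"]); print("tcp",s["tcp_pos"].round(4),"yaw",np.degrees(np.arctan2(Rm[1,0],Rm[0,0])).round(2))
red=(b[:,2]>1.8*b[:,0])&(b[:,2]>1.8*b[:,1])&(b[:,2]>80)
for n,m in(("knob",red&(X[:,2]>.141)&(X[:,2]<.149)),("boss",red&(X[:,2]>.0985)&(X[:,2]<.103))):
    A=X[m]
    if len(A)>20: (u,v),r=cv2.minEnclosingCircle((A[:,:2]*1000).astype(np.float32)); L=(np.r_[u/1000,v/1000,A[:,2].mean()]-s["tcp_pos"])@Rm; print(n,len(A),"circle",round(u,1),round(v,1),"r",round(r,1),"in tool mm",(L*1000).round(1))
E
python3 knob.py
```

```text
tcp [ 0.5781 -0.0805  0.2075] yaw 92.79
knob 1153 circle 579.2 -83.2 r 12.8 in tool mm [-2.9  1.2 63.2]
boss 1305 circle 570.8 -33.3 r 48.1 in tool mm [ 47.4  -4.6 107.1]
```

Request:
arm_command(
  moves=[1, -3, 1, 30, 0, 0, 0, 1, 0, 0, 40, 0, 0, 0, 1, 0, 0, 24, 0, 0, 0, 1, 0, 0, 10, 0, 0, 0, -1, 0, 0, 0, 0, 0, 0, -1, 0, 0, 0, 0, 0, 0, -1, 0, 0, 0, 0, 0, 0, -1, 0, 0, 0, 0, 0, 0],
  newtons=30,
)

```text
clock: 17.7
tcp_pos: [0.5787, -0.0846, 0.1065]
orientation: [-0.0, 0.689, 0.724, -0.001]
wrist_force: [-6.6, -2.1, 7.8]
finger_gap: 0.0255
grip_force: 29.6
```

Request:
arm_command(
  moves=[-1, 0, 0, 0, 0, 0, 0, -1, 0, 0, 0, 0, 0, 0],
)

```text
clock: 17.95
tcp_pos: [0.5787, -0.0846, 0.1065]
orientation: [-0.0, 0.689, 0.724, -0.001]
wrist_force: [-6.3, -0.8, 7.2]
finger_gap: 0.0251
grip_force: 29.6
```

Request:
arm_command(
  moves=[-1, 1, 0, 0, 0, 0, 0, -1, 0, 0, 0, 0, 0, 0],
)

```text
clock: 18.2
tcp_pos: [0.5787, -0.0845, 0.1065]
orientation: [0.0, 0.69, 0.724, -0.002]
wrist_force: [-7.1, -4.3, 6.7]
finger_gap: 0.025
grip_force: 29.5
```

Request:
arm_command(
  moves=[-1, 1, 0, 0, 0, 0, 0, -1, 0, 0, 0, 0, 0, 0],
)

```text
clock: 18.45
tcp_pos: [0.5787, -0.0845, 0.1066]
orientation: [0.001, 0.69, 0.724, -0.002]
wrist_force: [-6.9, -7.6, 5.8]
finger_gap: 0.0253
grip_force: 29.5
```

Request:
arm_command(
  moves=[-1, 1, 0, 0, 0, 0, 0, -1, 0, 0, 0, 0, 0, 0],
)

```text
clock: 18.7
tcp_pos: [0.5787, -0.0842, 0.1066]
orientation: [0.001, 0.69, 0.724, -0.003]
wrist_force: [-7.1, -9.9, 6.1]
finger_gap: 0.0255
grip_force: 29.5
```

Request:
arm_command(
  moves=[-1, 1, 0, 0, 0, 0, 0, -1, 0, 0, 0, 0, 0, 0],
)

```text
clock: 18.95
tcp_pos: [0.5786, -0.0837, 0.1066]
orientation: [0.002, 0.69, 0.724, -0.003]
wrist_force: [-6.8, -11.1, 5.8]
finger_gap: 0.0256
grip_force: 29.5
```

Request:
arm_command(
  moves=[-1, 0.3, -7.4, 0, 0, 0, 0.0875, -1, 0.3, -7.4, 0, 0, 0, 0.0875, -1, 0.3, -7.4, 0, 0, 0, 0.0875, -1, 0.3, -7.4, 0, 0, 0, 0.0875],
)

```text
clock: 19.45
tcp_pos: [0.5507, -0.0801, 0.1066]
orientation: [0.003, 0.806, 0.591, -0.002]
wrist_force: [-3.2, -10.8, 2.3]
finger_gap: 0.0253
grip_force: 30.1
```

Request:
arm_command(
  moves=[-1, 0.3, -7.4, 0, 0, 0, 0.0875, -1, 0.3, -7.4, 0, 0, 0, 0.0875, -1, 0.3, -7.4, 0, 0, 0, 0.0875, -1, 0.3, -7.4, 0, 0, 0, 0.0875],
)

```text
clock: 19.95
tcp_pos: [0.5233, -0.0667, 0.1066]
orientation: [0.003, 0.897, 0.442, -0.002]
wrist_force: [-6.4, -12.8, 6.4]
finger_gap: 0.0249
grip_force: 30.4
```

Request:
arm_command(
  moves=[-1, 0.7, -7.7, 0, 0, 0, 0.0875, -1, 0.3, -7.4, 0, 0, 0, 0.0875, -1, 0.3, -7.4, 0, 0, 0, 0.0875, -1, 0.3, -7.4, 0, 0, 0, 0.0875],
)

```text
clock: 20.45
tcp_pos: [0.502, -0.0444, 0.1065]
orientation: [0.003, 0.96, 0.278, -0.003]
wrist_force: [-9.4, -11.8, 9.2]
finger_gap: 0.0258
grip_force: 30.9
```

Request:
arm_command(
  moves=[-1, 0.3, -7.4, 0, 0, 0, 0.0875, -1, 0.3, -7.4, 0, 0, 0, 0.0875, -1, 0.3, -7.4, 0, 0, 0, 0.0875, -1, 0.3, -7.4, 0, 0, 0, 0.0875],
)

```text
clock: 20.95
tcp_pos: [0.4899, -0.0163, 0.1065]
orientation: [0.003, 0.994, 0.107, -0.003]
wrist_force: [-12.1, -9.7, 11.2]
finger_gap: 0.0254
grip_force: 31.2
```

Request:
arm_command(
  moves=[-1, 0, -2, 0, 0, 0, 0, -1, 0, -2, 0, 0, 0, 0],
)

```text
clock: 21.2
tcp_pos: [0.4896, -0.014, 0.1065]
orientation: [0.004, 0.994, 0.108, -0.003]
wrist_force: [-12.0, -18.2, 9.3]
finger_gap: 0.0255
grip_force: 31.8
```

Request:
arm_command(
  moves=[-1, 0, -1, 0, 0, 0, 0, -1, 0, -1, 0, 0, 0, 0, -1, 0, 0, 0, 0, 0, 0],
)

```text
clock: 21.58
tcp_pos: [0.4894, -0.0131, 0.1065]
orientation: [0.005, 0.994, 0.108, -0.003]
wrist_force: [-11.1, -20.7, 9.4]
finger_gap: 0.0254
grip_force: 32.1
```

Request:
arm_command(
  moves=[-1, -1.5, 2, 0, 0, 0, 0, -1, -1.5, 2, 0, 0, 0, 0, -1, 0, 0, 0, 0, 0, 0],
)

```text
clock: 21.95
tcp_pos: [0.4897, -0.0147, 0.1065]
orientation: [0.002, 0.994, 0.109, 0.0]
wrist_force: [-3.5, -7.5, 4.3]
finger_gap: 0.0253
grip_force: 30.4
```

Request:
arm_command(
  moves=[1, 0, 0, 0, 0, 0, 0, 1, 0, 0, 0, 0, 0, 0, 1, 0, 0, 0, 0, 0, 0, 1, 0, 0, -20, 0, 0, 0, 1, 0, 0, -50, 0, 0, 0, 1, 30, 0, -50, 0, 0, 0, 1, 45, -20, -50, 0, 0, 0, 1, 0, 0, 0, 0, 0, 0],
)

```text
clock: 22.95
tcp_pos: [0.5582, 0.0213, 0.2736]
orientation: [0.001, 0.994, 0.111, 0.004]
wrist_force: [-0.4, -0.1, -0.7]
finger_gap: 0.0853
grip_force: 0.0
```

```bash
python3 meas.py w5; python3 edges.py w5; python3 comp.py w5:-.07 w4:-.072; python3 knob.py
```

```text
tcp [0.5582 0.0213 0.2736] R [0.9752 0.2214]
knob top 623 mean [ 0.4972 -0.0157  0.1499] mid [ 0.4938 -0.0167  0.1428]
boss top 730 mean [ 5.686e-01 -2.000e-04  1.004e-01] mid [ 0.5439 -0.0013  0.1007]
post top 1268 mean [0.5648 0.0532 0.1489] mid [0.5643 0.0533 0.1483]
rail 3113 [0.5517 0.1207] [-0.5565  0.8308] 33.81552961058218
plate face 46 46 s@-0.11 0.1202 deg -0.01 [-0.2  -0.02]
bumper front 34 17 s@-0.11 -0.0402 deg -2.2 [-0.188 -0.044]
basket +y rim 36 36 s@-0.11 0.1175 deg -0.05 [-0.188 -0.048]
basket -y rim 36 35 s@-0.11 -0.0393 deg -0.2 [-0.188 -0.048]
post rail-frame ((0.4370689392089844, -72.81073760986328), (35.54343032836914, 23.90045738220215), 0.14583274722099304)
w5 post 1235 [-0.0843 -0.0615] -0.0729 carriage [-0.1393 -0.0555] arm z 0.0632 [-0.0839 -0.0651] bump 675 [-0.0512 -0.0509 -0.0456 -0.04   -0.0393]
w4 post 1150 [-0.0837 -0.0614] -0.0725 carriage [-0.1411 -0.0552] arm z 0.0632 [-0.0837 -0.0649] bump 642 [-0.0512 -0.0509 -0.0455 -0.04   -0.0393]
tcp [0.5557 0.0208 0.271 ] yaw 12.76
knob 583 circle 492.9 -17.8 r 12.9 in tool mm [-70.2  23.6 126.7]
boss 694 circle 540.1 -0.9 r 48.9 in tool mm [-20.6  17.5 170.5]
```

View pics/w5.png

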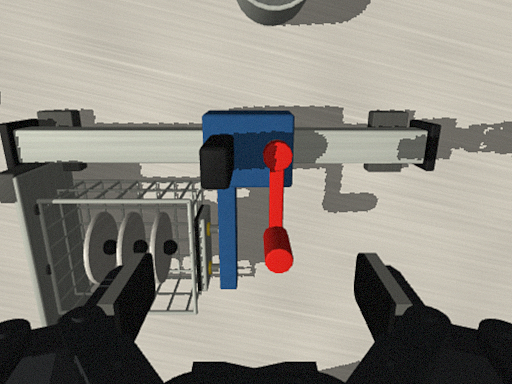

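Request:
arm_command(
  moves=[1, -35, 12, 20, 0, 0, 0, 1, -35, 12, 40, 0, 0, 0, 1, 0, 0, 45, 0, 0, 0, 1, 0, 0, 40, 0, 0, 0, 1, 0, 0, 15, 0, 0, 0, 1, 0, 0, 5, 0, 0, 0, 1, 0, 0, 0, 0, 0, 0],
)

```text
clock: 23.92
tcp_pos: [0.4914, -0.0187, 0.1054]
orientation: [0.0, 0.994, 0.11, 0.0]
wrist_force: [0.4, -0.4, 0.4]
finger_gap: 0.0853
grip_force: 0.0
```

Request:
arm_command(
  moves=[-1, 1.5, -0.5, 0, 0, 0, 0, -1, 0, 0, 0, 0, 0, 0, -1, 0, 0, 0, 0, 0, 0, -1, 0, 0, 0, 0, 0, 0, -1, 0, 0, 0, 0, 0, 0],
)

```text
clock: 24.55
tcp_pos: [0.4926, -0.0177, 0.1053]
orientation: [0.0, 0.994, 0.11, 0.0]
wrist_force: [-1.6, 0.7, 4.8]
finger_gap: 0.0255
grip_force: 29.9
```

Request:
arm_command(
  moves=[-1, 0.4, 8.5, 0, 0, 0, -0.1, -1, 0.4, 8.5, 0, 0, 0, -0.1, -1, 0.4, 8.5, 0, 0, 0, -0.1, -1, 0.4, 8.5, 0, 0, 0, -0.1, -1, 0.4, 8.5, 0, 0, 0, -0.1, -1, 0.4, 8.5, 0, 0, 0, -0.1],
)

```text
clock: 25.3
tcp_pos: [0.5182, -0.0609, 0.1052]
orientation: [-0.0, 0.916, 0.401, 0.001]
wrist_force: [2.8, 4.8, 3.3]
finger_gap: 0.0251
grip_force: 29.8
```

Request:
arm_command(
  moves=[-1, 0, 0, 0, 0, 0, 0],
)

```text
clock: 25.42
tcp_pos: [0.5184, -0.0612, 0.1053]
orientation: [-0.0, 0.917, 0.399, 0.001]
wrist_force: [2.4, 3.6, 4.5]
finger_gap: 0.0255
grip_force: 29.9
```

Request:
arm_command(
  moves=[1, 0, 0, 0, 0, 0, 0, 1, 0, 0, 0, 0, 0, 0, 1, 0, 0, -10, 0, 0, 0, 1, 0, 0, -50, 0, 0, 0, 1, 40, -15, -25, 0, 0, 0, 1, 45, -18, 0, 0, 0, 0, 1, 30, -12, 0, 0, 0, 0, 1, 0, 0, 0, 0, 0, 0.18],
)

```text
clock: 26.42
tcp_pos: [0.5633, 0.0554, 0.1904]
orientation: [0.0, 0.949, 0.314, 0.0]
wrist_force: [-0.1, -0.0, -0.4]
finger_gap: 0.0859
grip_force: 0.0
```

Request:
arm_command(
  moves=[1, 0, 0, 0, 0, 0, 0.18, 1, 0, 0, 0, 0, 0, 0.18, 1, 0, 0, 20, 0, 0, 0.058, 1, 0, 0, 0, 0, 0, 0],
)

```text
clock: 26.92
tcp_pos: [0.5615, 0.0533, 0.169]
orientation: [-0.0, 0.994, 0.111, -0.001]
wrist_force: [0.1, 0.3, 0.7]
finger_gap: 0.0855
grip_force: 0.0
```

Centred on the post; descend and pinch.

Request:
arm_command(
  moves=[1, 2, 0, 35, 0, 0, 0, 1, 0, 0, 24, 0, 0, 0, -1, 0, 0, 0, 0, 0, 0, -1, 0, 0, 0, 0, 0, 0, -1, 0, 0, 0, 0, 0, 0, -1, 0, 0, 0, 0, 0, 0, -1, 0, 0, 0, 0, 0, 0],
  newtons=40,
)

```text
clock: 27.8
tcp_pos: [0.5656, 0.0539, 0.1124]
orientation: [0.0, 0.994, 0.111, 0.001]
wrist_force: [-0.8, 1.8, 5.9]
finger_gap: 0.0239
grip_force: 40.9
```

Request:
arm_command(
  moves=[-1, 0, -1, 0, 0, 0, 0, -1, 0, 0, 0, 0, 0, 0],
)

```text
clock: 28.05
tcp_pos: [0.5656, 0.0539, 0.1124]
orientation: [0.001, 0.994, 0.111, 0.001]
wrist_force: [0.0, -3.0, 6.6]
finger_gap: 0.0234
grip_force: 40.9
```

Request:
arm_command(
  moves=[-1, 0, -2, 0, 0, 0, 0, -1, 0, 0, 0, 0, 0, 0],
)

```text
clock: 28.3
tcp_pos: [0.5653, 0.0553, 0.1124]
orientation: [0.001, 0.994, 0.111, 0.001]
wrist_force: [1.2, -5.2, 6.6]
finger_gap: 0.0235
grip_force: 40.8
```

Request:
arm_command(
  moves=[-1, 0, -1, 0, 0, 0, 0, -1, 0, 0, 0, 0, 0, 0],
)

```text
clock: 28.55
tcp_pos: [0.5652, 0.0557, 0.1124]
orientation: [0.002, 0.994, 0.111, 0.001]
wrist_force: [1.4, -8.2, 5.7]
finger_gap: 0.0236
grip_force: 40.7
```

Request:
arm_command(
  moves=[-1, 0, -1, 0, 0, 0, 0, -1, 0, 0, 0, 0, 0, 0],
)

```text
clock: 28.8
tcp_pos: [0.5651, 0.0562, 0.1124]
orientation: [0.002, 0.994, 0.11, 0.001]
wrist_force: [0.1, -9.3, 5.3]
finger_gap: 0.024
grip_force: 40.7
```

Request:
arm_command(
  moves=[-1, 0, -1, 0, 0, 0, 0, -1, 0, -1, 0, 0, 0, 0, -1, 0, 0, 0, 0, 0, 0],
)

```text
clock: 29.18
tcp_pos: [0.5648, 0.0574, 0.1124]
orientation: [0.003, 0.994, 0.11, 0.001]
wrist_force: [0.8, -12.8, 4.6]
finger_gap: 0.0235
grip_force: 40.8
```

Request:
arm_command(
  moves=[-1, 0, -1, 0, 0, 0, 0, -1, 0, 0, 0, 0, 0, 0, 1, 0, 0, 0, 0, 0, 0, 1, 0, 0, 0, 0, 0, 0, 1, 0, 0, -15, 0, 0, 0, 1, 0, 0, -55, 0, 0, 0, 1, -20, 30, -20, 0, 0, 0],
)

```text
clock: 30.05
tcp_pos: [0.5521, 0.0291, 0.205]
orientation: [0.0, 0.994, 0.113, 0.003]
wrist_force: [0.1, 0.3, -0.5]
finger_gap: 0.0853
grip_force: 0.0
```

Request:
arm_command(
  moves=[1, -25, 35, 0, 0, 0, 0, 1, -25, 37, 0, 0, 0, -0.12, 1, 0, 0, 0, 0, 0, -0.16, 1, 0, 0, 0, 0, 0, -0.16, 1, 0, 0, 0, 0, 0, -0.16, 1, 0, 0, 0, 0, 0, 0],
)

```text
clock: 30.8
tcp_pos: [0.5174, -0.0532, 0.2017]
orientation: [0.0, 0.917, 0.399, 0.0]
wrist_force: [0.4, -0.9, 0.2]
finger_gap: 0.0857
grip_force: 0.0
```

```bash
python3 meas.py w6; python3 comp.py w6:-.07; python3 knob.py
```

```text
tcp [ 0.5174 -0.0532  0.2017] R [0.6811 0.7321]
knob top 1246 mean [ 0.5199 -0.0598  0.1469] mid [ 0.5192 -0.0609  0.1429]
boss top 1433 mean [ 0.5716 -0.0023  0.1005] mid [ 0.5556 -0.0198  0.1006]
post top 2522 mean [0.5598 0.0507 0.1489] mid [0.5614 0.0513 0.1481]
rail 614 [0.5378 0.0967] [0.3569 0.9341] -20.910519111036212
w6 post 2421 [-0.084  -0.0617] -0.0728 carriage [-0.1388 -0.0572] arm z 0.0632 [-0.0836 -0.0646] bump 1488 [-0.0509 -0.0506 -0.0453 -0.0396 -0.0379]
tcp [ 0.5174 -0.0532  0.2016] yaw 47.0
knob 1169 circle 518.6 -61.7 r 12.7 in tool mm [-5.4  6.6 57.4]
boss 1371 circle 548.1 -21.0 r 48.2 in tool mm [ 44.5   0.4 101.1]
```

Request:
arm_command(
  moves=[1, 35, -12, 0, 0, 0, 0, 1, 40, -14, 0, 0, 0, 0, 1, 35, -12.5, 0, 0, 0, 0, 1, 0, 0, 0, 0, 0, 0.16, 1, 0, 0, 0, 0, 0, 0.16, 1, 0, 0, 10, 0, 0, 0.16, 1, 0, 0, 20, 0, 0, 0.12, 1, 1, 0, 30, 0, 0, 0],
)

```text
clock: 31.9
tcp_pos: [0.5656, 0.0539, 0.1413]
orientation: [0.0, 0.994, 0.11, 0.001]
wrist_force: [0.8, -0.1, 0.0]
finger_gap: 0.0852
grip_force: 0.0
```

Request:
arm_command(
  moves=[0.2, 0, 0, 29, 0, 0, 0, -1, 0, 0, 0, 0, 0, 0, -1, 0, 0, 0, 0, 0, 0, -1, 0, 0, 0, 0, 0, 0, -1, 0, 0, 0, 0, 0, 0],
)

```text
clock: 32.52
tcp_pos: [0.5656, 0.054, 0.1134]
orientation: [-0.0, 0.994, 0.111, 0.001]
wrist_force: [-1.7, 2.2, 6.2]
finger_gap: 0.0235
grip_force: 42.2
```

Request:
arm_command(
  moves=[-1, 0, -2, 0, 0, 0, 0, -1, 0, -1, 0, 0, 0, 0],
)

```text
clock: 32.78
tcp_pos: [0.5654, 0.0551, 0.1135]
orientation: [0.002, 0.994, 0.111, 0.001]
wrist_force: [-0.1, -6.9, 5.5]
finger_gap: 0.0235
grip_force: 42.0
```

Request:
arm_command(
  moves=[-1, 0, -1, 0, 0, 0, 0, -1, 0, 0, 0, 0, 0, 0],
)

```text
clock: 33.02
tcp_pos: [0.5652, 0.0556, 0.1134]
orientation: [0.002, 0.994, 0.11, 0.001]
wrist_force: [0.0, -7.7, 4.8]
finger_gap: 0.0232
grip_force: 42.1
```

Request:
arm_command(
  moves=[-1, 0, -0.5, 0, 0, 0, 0, -1, 0, 0, 0, 0, 0, 0],
)

```text
clock: 33.28
tcp_pos: [0.5652, 0.0557, 0.1134]
orientation: [0.002, 0.994, 0.11, 0.001]
wrist_force: [0.2, -7.8, 5.7]
finger_gap: 0.0234
grip_force: 42.1
```

Request:
arm_command(
  moves=[-1, 0, -1, 0, 0, 0, 0, -1, 0, 0, 0, 0, 0, 0],
)

```text
clock: 33.52
tcp_pos: [0.5651, 0.0564, 0.1134]
orientation: [0.002, 0.994, 0.11, 0.001]
wrist_force: [0.4, -10.2, 5.0]
finger_gap: 0.0233
grip_force: 42.0
```

Request:
arm_command(
  moves=[-1, 0, 1, 0, 0, 0, 0, -1, 0, 1, 0, 0, 0, 0, 1, 0, 0, 0, 0, 0, 0, 1, 0, 0, 0, 0, 0, 0, 1, 0, 0, -15, 0, 0, 0, 1, 0, 0, -50, 0, 0, 0, 1, -20, 30, -20, 0, 0, 0],
)

```text
clock: 34.4
tcp_pos: [0.5531, 0.0243, 0.2006]
orientation: [0.0, 0.994, 0.113, 0.003]
wrist_force: [0.3, 0.9, -0.5]
finger_gap: 0.0851
grip_force: 0.0
```

Request:
arm_command(
  moves=[0.1, -25, 36, 0, 0, 0, 0, 0.1, -26, 39, 0, 0, 0, -0.12, 0.1, 0, 0, 0, 0, 0, -0.16, 0.1, 0, 0, 0, 0, 0, -0.16, 0.1, 0, 0, 0, 0, 0, -0.16, 0.1, 0, 0, 0, 0, 0, 0],
)

```text
clock: 35.15
tcp_pos: [0.5181, -0.0611, 0.1977]
orientation: [0.0, 0.917, 0.399, 0.0]
wrist_force: [0.9, 0.2, 0.6]
finger_gap: 0.0464
grip_force: 0.0
```

```bash
python3 meas.py w7|head -1; python3 comp.py w7:-.07; python3 knob.py
```

```text
tcp [ 0.5181 -0.0611  0.1977] R [0.6814 0.7319]
w7 post 1800 [-0.0835 -0.0615] -0.0725 carriage [-0.1389 -0.0567] arm z 0.0632 [-0.0833 -0.0643] bump 1569 [-0.0509 -0.0506 -0.0454 -0.0395 -0.0379]
tcp [ 0.5182 -0.0611  0.1976] yaw 46.98
knob 1237 circle 518.6 -61.5 r 12.9 in tool mm [-0.   0.5 53.3]
boss 1448 circle 547.1 -19.8 r 48.5 in tool mm [49.9 -7.1 97.1]
```

Request:
arm_command(
  moves=[0.1, 0, 0.5, 35, 0, 0, 0, 0.1, 0, 0, 40, 0, 0, 0, -1, 0, 0, 17, 0, 0, 0, -1, 0, 0, 0, 0, 0, 0, -1, 0, 0, 0, 0, 0, 0, -1, 0, 0, 0, 0, 0, 0],
  newtons=40,
)

```text
clock: 36.0
tcp_pos: [0.5163, -0.0606, 0.1016]
orientation: [-0.002, 0.917, 0.399, -0.002]
wrist_force: [4.2, 0.6, -27.9]
finger_gap: 0.0252
grip_force: 41.1
```

Request:
arm_command(
  moves=[-1, 1.5, 0, 0, 0, 0, 0, -1, 1.5, 0, 0, 0, 0, 0, -1, 1, 0, 0, 0, 0, 0],
)

```text
clock: 36.38
tcp_pos: [0.5162, -0.0604, 0.1016]
orientation: [-0.0, 0.917, 0.398, -0.006]
wrist_force: [-6.7, -11.4, -21.2]
finger_gap: 0.0249
grip_force: 41.6
```

Request:
arm_command(
  moves=[-1, 0.3, -7.4, 1, 0, 0, 0.0875, -1, 0.3, -7.4, 1, 0, 0, 0.0875, -1, 0.3, -7.4, 0, 0, 0, 0.0875],
)

```text
clock: 36.75
tcp_pos: [0.5018, -0.0432, 0.1014]
orientation: [0.001, 0.962, 0.273, -0.006]
wrist_force: [-9.4, -9.5, -10.3]
finger_gap: 0.0253
grip_force: 42.7
```

Request:
arm_command(
  moves=[-1, 0.3, -7.4, 0, 0, 0, 0.0875, -1, 0.3, -7.4, 0, 0, 0, 0.0875, -1, 0.3, -7.4, 0, 0, 0, 0.0875, -1, 0.3, -7.4, 0, 0, 0, 0.0875],
)

```text
clock: 37.25
tcp_pos: [0.4903, -0.0154, 0.1014]
orientation: [0.001, 0.995, 0.102, -0.005]
wrist_force: [-7.4, -15.6, -10.9]
finger_gap: 0.025
grip_force: 42.8
```

Now press against the stop, relax and let go.

Request:
arm_command(
  moves=[-1, 0, -2, 0, 0, 0, 0, -1, 0, 0, 0, 0, 0, 0],
)

```text
clock: 37.5
tcp_pos: [0.4901, -0.0146, 0.1014]
orientation: [0.002, 0.995, 0.103, -0.006]
wrist_force: [-10.3, -13.2, -8.3]
finger_gap: 0.0249
grip_force: 42.8
```

Request:
arm_command(
  moves=[-1, -1, 2, 0, 0, 0, 0, -1, -1, 2, 0, 0, 0, 0, 1, 0, 0, 0, 0, 0, 0, 1, 0, 0, 0, 0, 0, 0, 1, 0, 0, -15, 0, 0, 0, 1, 0, 0, -50, 0, 0, 0, 1, 30, 0, -50, 0, 0, 0, 1, 40, -20, -50, 0, 0, 0],
)

```text
clock: 38.5
tcp_pos: [0.5572, 0.0153, 0.2686]
orientation: [0.001, 0.995, 0.104, 0.002]
wrist_force: [1.3, 0.2, -0.0]
finger_gap: 0.0853
grip_force: 0.0
```

Request:
arm_command(
  moves=[1, 0, 0, 0, 0, 0, 0, 1, 0, 0, 0, 0, 0, 0],
)

```text
clock: 38.75
tcp_pos: [0.556, 0.016, 0.2651]
orientation: [0.0, 0.994, 0.105, 0.0]
wrist_force: [-0.0, -0.3, -0.3]
finger_gap: 0.0854
grip_force: 0.0
```

```bash
python3 meas.py w8|head -1; python3 edges.py w8; python3 comp.py w8:-.07 w5:-.072; python3 knob.py
```

```text
tcp [0.556  0.016  0.2651] R [0.9778 0.2094]
plate face 46 46 s@-0.11 0.1202 deg 0.02 [-0.2  -0.02]
bumper front 35 11 s@-0.11 -0.0407 deg -3.06 [-0.188 -0.04 ]
basket +y rim 36 36 s@-0.11 0.1177 deg -0.16 [-0.188 -0.048]
basket -y rim 36 36 s@-0.11 -0.0392 deg -0.02 [-0.188 -0.048]
post rail-frame ((-0.011785507202148438, -72.60932159423828), (24.113100051879883, 36.31233215332031), 89.86563110351562)
w8 post 1318 [-0.0841 -0.0613] -0.0727 carriage [-0.1393 -0.0557] arm z 0.0632 [-0.0838 -0.0649] bump 710 [-0.0512 -0.0508 -0.0456 -0.04   -0.0389]
w5 post 1235 [-0.0843 -0.0615] -0.0729 carriage [-0.1412 -0.0556] arm z 0.0632 [-0.0839 -0.0651] bump 675 [-0.0512 -0.0509 -0.0456 -0.04   -0.0393]
tcp [0.5552 0.0158 0.2641] yaw 12.06
knob 619 circle 492.5 -17.7 r 13.0 in tool mm [-68.2  19.7 120.1]
boss 735 circle 540.3 -0.7 r 48.8 in tool mm [-17.8  13.  163.7]
```

View pics/w8.png

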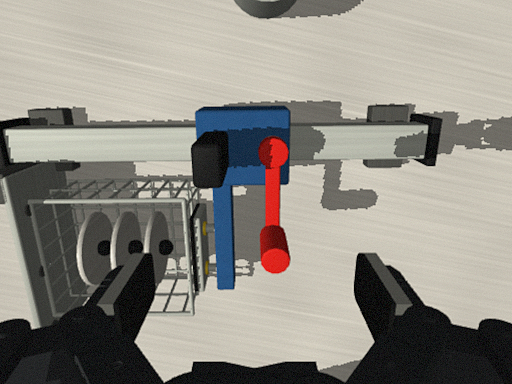

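```bash
python3 -c "
from workcell import *
print(get_state()['clock'],hand_in())"
```

```text
the job is handed in; nothing more can be done
38.85 None
```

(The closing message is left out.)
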